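Seat the shield covers and hold the overhanging fixture plate at the pointer

ROBOT

A 7-joint arm with a two-finger parallel gripper is mounted at the origin on the work surface. World frame = base frame: x ahead of the robot, y to its left, z up, the work surface at z = 0. Lengths are in mm, angles in degrees, forces in N, time in s.
With the tool pointing down it reaches from about 425 to 1025 mm from the base axis. Payload 9.4 kg.
Tool frame: the origin (TCP) lies on the centre line of the jaws, within the pads' length; the fingertips stand 17 mm ahead of it and the grasp point (between the pads) lies 2 mm behind it; z points along the fingers, y is the line along which they close (so a half turn about z gives the same grasp; the last joint's range is limited). The gripper opens to 85 mm and grips with 20 to 120 N. Pads are 22 mm wide; open, the fingers measure 114 mm over their backs; the gripper's body (76 mm by 85 mm) begins 54 mm behind the grasp point. The pads swing forward as they close: fully open they stand 13 mm farther back than shut.
Start: joints at [-80.311, 34.337, -0.143, 91.639, 0.103, 54.024, -4.572], TCP at [176.419, 703.207, 248.275] pointing down, gripper open.
Joint ranges: [-147.43, 147.43], [-19.82, 112.94], [-74.19, 73.91], [6.32, 146.72], [-59.91, 239.91], [6.04, 106.73], [-150.56, 150.56]. Speed limits (degrees/s): [127.2, 127.2, 172.46, 172.46, 180, 180, 180].

INTERFACE

Orientations are given as a 3x3 rotation matrix whose columns are the frame's x, y, z axes.
In Python, from station import r, read_camera, camera_info, models gives the robot as it stands. The module is installed in compiled form; this text tells all that it offers.
- The arm moves only by the tool apply_moves, never from a script. Its arguments are lists of equal length, an entry for each row: "gripper": the finger opening in mm, from 0 to 85.4; "xyz": the shift along the tool's x, y, z normalised to -1 to 1, where 1 is 0.025 m, a list of three; "rotation": the turn, a rotation vector about the tool's x, y, z normalised to -1 to 1, where 1 is 6 degrees, a list of three. A call has 1 to 20 rows; each row shifts and turns the commanded pose from where the row before left it, along the tool's axes as they then stand; what a row does not reach is not made up. A row lasts 1/12 s, in which the tool goes at most 41.7 mm and 7.16 degrees, less where a joint would pass 70% of its speed; a pose out of reach is approached as far as the arm can. A call with a number of a shift or a turn outside -1 to 1 is refused whole. A call with a gripper value outside its range is refused whole. The fingers move at their own pace and stop on an object; the grip force is fixed at half the most. Time passes only in rows, so rows that do not move let the fingers close. It gives the time, the measured TCP pose, the force, the opening and the grip force at its end, in the units of the state.
- r.state(): the state, without advancing time (a new reading comes with each control period).
- read_camera(name): name is "side" or "top" or "wrist"; returns the picture (420x560x3 uint8, red, green, blue); there is no depth.
- camera_info(name): a dict with "K" (3x3 intrinsics, pixels), "dist_coeffs" ([k1, k2, p1, p2, k3] as OpenCV has them; the pictures are not rectified), "R" (3x3) and "t" (3): a world point X has camera coordinates R X + t. Camera axes: x right, y down, z forward; pixel columns grow to the right and rows downward; lengths in mm; the calibration is good to about 2 mm. A picture is of the moment at which its call begins: read the wrist's pose just before it. camera_info takes no time and is no camera call; for the wrist camera it gives the pose at the moment of the call.
- r.close_job(): hands the job in; it is judged then, once.
Trained networks look in the newest picture that a camera, given by its name, has taken for a name from the list of things; names that differ only in an ending like _2 or _b are one class to them, and where a whole thing is asked for, a point or a joint stands for the part that bears it (a point fixed in the world has none). Each returns a list of dicts, best first, with "score" (0 to 1); they miss things now and then, are a little off and sometimes report something else, mostly with a low value. They report only what shows in the picture. A call takes as long as a camera call. They do not tell look-alikes from the thing itself.
- models.trace(camera, thing): "mask" (420x560 bool, what is visible of it) and "at" ([column, row] in pixels, amid what is visible of it).
- models.place_of(camera, thing): "at" ([column, row] in pixels: a listed point, or the origin of a listed thing).
The state is a dict: "t": time; "joint_positions": joint angles; "qd": joint speeds; "tau": joint torques, N m; "ee_pos": TCP position; "tcp_rot": TCP orientation; "ft_force": force on the tool from outside, world axes, zero at the start; "wrist_torque": the same for the moment, N m; "width": finger opening in mm; "grip_force": force on a finger pad.
Only numpy, scipy, OpenCV 4.12 (cv2) and the standard library are available. Lean on these libraries where they do the work, as an engineer would, in place of code of your own. Each camera call takes 0.05 s, during which the arm holds its last target. There are 200 camera calls.

TASK

On the radio repair bench an aluminium fixture plate with a circuit board lies on a grey riser. With the plate still where it lies, press both metal shield covers on the board down until they are fully home; then slide the plate outward over the riser's open edge, straight and without tipping it, until its front edge is level with the pointer (the white fin) of the inspection stand. Out there the plate would tip off by itself, so finish while holding it: keep hold of the plate, lying flat on the riser with its front edge at the pointer, and do not let go; leave the other things on the bench alone.

Things in the scene. Friction and masses are not known exactly. Their poses are not given: they have to be found in the camera images.
- plate: Loose aluminium plate, 260 x 120 x 10 mm, about 0.5 kg, on the riser. Origin: centre of its underside; x points outward to its front edge (x = +130 mm). It carries a grip bar on the tail, a green board (x -43 to 97 mm, top at z = 15 mm) with two covers, and a heat sink (x 100 to 124 mm, top at z = 38 mm). It tips by itself once over about 115 mm of it overhangs the riser's edge.
- plate_front (a point): Middle of the plate's front upper edge (130 mm ahead of the plate's origin, 10 mm above its underside). Axes as the plate's.
- grip (a point): Point in the black grip bar on the plate's tail: solid, upright, 16 mm thick along the plate's x, 70 mm along its y, rising 48 mm above the plate's top face. The point lies on its centre, 105 mm behind the plate's origin, 32 mm above the plate's top face, 16 mm below the bar's top. 50 mm are free ahead of it, all behind it: pinch it from above, fingers closing along the plate's x.
- cover_large (a joint): How far the larger shield cover is pressed into its frame, m: 0 = proud, 0.007 = fully home (its top then stands 4 mm above the frame). Starts at 0 to 0.002. About 5 N of friction, no spring: it stays where it is pressed to, and stops solidly at 0.007.
- cover_small (a joint): The same for the smaller shield cover: 0 = proud, 0.007 = fully home, about 5 N of friction, stays where pressed.
- cover_large_top (a point): Centre of the top face of the larger cover (bare steel, 41 x 37 mm along the plate's x and y), at x = 45, y = 20 mm on the plate; its top is 33 mm above the plate's underside when fully proud, 26 mm when home. It moves with the cover.
- cover_small_top (a point): Centre of the top face of the smaller cover (bare steel, 29 x 29 mm), at x = -18, y = -24 mm on the plate; same heights as the larger cover.
- riser: Fixed grey bench riser, 90 mm high, flat top 260 mm along its x and 220 mm along its y (y from -80 to +140 mm). Origin at bench level under the plate's lane; x axis = outward direction, y = across. Turned so that outward is roughly towards the robot's left.
- riser_edge (a point): Middle of the plate's lane on the riser's outer upper edge (x = 130 mm, y = 0, 90 mm high in the riser's frame); axes as the riser's. The plate starts with 20 to 50 mm of overhang beyond it.
- pointer (a point): Upper inner corner of the pointer on the fixed inspection stand: an upright white fin, 6 mm thick along x (the point is at mid-thickness), 24 mm along y, 80 to 125 mm above the bench, beside the plate's path on the riser's -y side (about 17 mm from the plate's long side), 135 to 168 mm out from the riser's edge. Axes as the riser's (x = outward). The plate's front edge must come level with it.
- gauge: The fixed inspection stand: round post up to 22 mm thick, 125 mm high, 28 mm further to -y than the pointer's tip, and a black camera head (43 mm high) under the plate's path. Origin at bench level under the post, axes as the riser's.
- battery: Bystander: black battery pack, 85 x 45 x 20 mm, lying on the riser beside the plate (its origin is the centre of its underside).
- handset: Bystander: black handheld radio lying on its back, body 130 x 56 x 34 mm, with a stub aerial 120 mm long. Origin under the body's centre.
- driver: Bystander: screwdriver lying on the bench. Origin on its underside.
- flux: Bystander: white bottle, 44 mm across, 100 mm high. Origin under its centre.
- pen_pot: Bystander: grey open pot, 72 mm across, 90 mm high. Origin under its centre.
- spool: Bystander: steel spool standing on end, 60 mm across, 45 mm high. Origin under its centre.
- speaker_mic: Bystander: black speaker microphone lying on the bench, 80 x 55 x 26 mm. Origin under its centre.
Things that resemble listed ones, but are neither listed nor needed, are in the scene too. There is more than one size of the gauge; the job needs the larger.

How it is judged (in metres and radians):
On the way, in this order (a step that is already met when the one before it is completed fails the run):
1. both shield covers pressed fully home while the plate is still where it lay, well back on the riser (less than 75 mm of overhang) (value of joint each of cover_large, cover_small above 0.0055 m and x of plate_front in the frame of riser_edge below 0.075 m), for 0.2 s.
2. plate slid out to the pointer (front edge within 6 mm) and held flat (x of plate_front in the frame of pointer between -0.006 and 0.006 m and angle between plate's own z axis and vertical below 0.05 rad and contact force between the fingers and plate above 1 N), for 0.2 s.
At the end, for the whole second after the job is handed in: Held by the fingers (over 1 N): front edge within 6 mm of the pointer, plate still, flat on the riser (0.05 rad, over 1 N on it, not on the stand), straight (0.09 rad, 15 mm sideways), both covers home within 1.5 mm (all of step 2 and value of joint each of cover_large, cover_small above 0.0055 m and angle between the x axis of plate and the x axis of riser, either way round below 0.09 rad and y of plate in the frame of riser between -0.015 and 0.015 m and z of plate in the frame of riser between 0.085 and 0.096 m and contact force between plate and riser above 1 N and contact force between plate and gauge below 0.5 N and linear speed of plate below 0.02 m/s); the arm keeps its last pose, push and grip.
It fails at once if the plate tips or falls (tilt over 0.2 rad) (angle between plate's own z axis and vertical above 0.2 rad).
It fails at once if a bystander is displaced by more than 30 mm (distance of any of battery, handset, driver, flux, pen_pot, spool, speaker_mic from where it was at the start of the episode above 0.03 m).
It also fails if it takes over 54 s, if anything falls off the work surface, if the arm or the gripper's body presses on something with over 40 N, if the wrist force passes 120 N, or if a joint passes its speed limit or range.

## Working session

There is one attempt and no reset: what is moved stays moved. The work goes in short steps, Python scripts to look and compute and a tool call to move; the robot and the scene stay as the last step left them, time stands still between calls to the robot, and variables do not carry over. Pictures are saved under pics/ and viewed, at most 10 in all, crops included, and the job is handed in when it is done.

Besides the shell and the picture viewer there is one more tool, called as name(argument=value, ...) on one line, values as JSON. apply_moves: Moves the arm, as the interface text tells. Its arguments: {"type":"object","properties":{"gripper":{"type":"array"},"xyz":{"type":"array"},"rotation":{"type":"array"}},"required":["gripper","xyz","rotation"]}

```bash
mkdir -p pics; cat > h.py <<'E'
import numpy as np, cv2
from station import r, read_camera, camera_info, models
def proj(cam,P):
    i=camera_info(cam); R=np.array(i["R"],float); t=np.array(i["t"],float)
    p,_=cv2.projectPoints(np.array(P,float).reshape(-1,3),cv2.Rodrigues(R)[0],t,np.array(i["K"],float),np.array(i["dist_coeffs"],float))
    return p.reshape(-1,2)
def onplane(cam,px,z):
    i=camera_info(cam); R=np.array(i["R"],float); t=np.array(i["t"],float)
    u=cv2.undistortPoints(np.array(px,float).reshape(-1,1,2),np.array(i["K"],float),np.array(i["dist_coeffs"],float)).reshape(-1,2)
    d=np.c_[u,np.ones(len(u))]@R; c=-R.T@t
    return c+d*((z-c[2])/d[:,2])[:,None]
E
python3 - <<'E'
from h import *
for c in("top","side"):
    im=read_camera(c); cv2.imwrite(f"pics/{c}0.png",im[:,:,::-1])
    i=camera_info(c);R=np.array(i["R"]);print(c,(-R.T@np.array(i["t"])).round(),R[2].round(2))
    for n,z in(("plate_front",100),("grip",132),("cover_large_top",120),("cover_small_top",120),("riser_edge",90),("pointer",125),("gauge",0),("plate",90),("battery",90)):
        for d in models.place_of(c,n)[:3]: print(c,n,round(d["score"],2),np.round(d["at"]),onplane(c,d["at"],z)[0].round(1))
s=r.state();print(s["t"],s["tcp_rot"],s["ee_pos"])
E
```

```text
top [ 436.  -19. 1457.] [ 0.11  0.01 -0.99]
top plate_front 0.92 [193. 207.] [593.8 194.6 100. ]
top plate_front 0.56 [240. 210.] [584.1  66.9 100. ]
top plate_front 0.29 [100. 225.] [545.8 446.2 100. ]
top grip 0.56 [277. 217.] [562.2 -31.1 132. ]
top cover_large_top 0.49 [221. 212.] [578.1 116.8 120. ]
top cover_small_top 0.55 [252. 203.] [600.7  34.5 120. ]
top cover_small_top 0.39 [278. 217.] [562.6 -32.3 120. ]
top pointer 0.94 [160. 173.] [682.  279.3 125. ]
top pointer 0.61 [321. 140.] [ 768.4 -150.1  125. ]
top gauge 0.88 [318. 139.] [ 802.1 -155.1    0. ]
top gauge 0.57 [169. 173.] [706.1 282.6   0. ]
top plate 0.79 [239. 211.] [582.   72.1  90. ]
top plate 0.55 [276. 216.] [568.4 -29.4  90. ]
top battery 0.91 [237. 250.] [478.3  77.3  90. ]
top battery 0.55 [103. 227.] [541.6 441.2  90. ]
top battery 0.27 [266. 150.] [751.9  -1.8  90. ]
side [555. 826. 742.] [ 0.02 -0.78 -0.62]
side plate_front 0.74 [254. 260.] [614.1 199.9 100. ]
side grip 0.55 [272. 193.] [579.2 -22.9 132. ]
side cover_large_top 0.56 [272. 229.] [573.5 111.4 120. ]
side cover_small_top 0.46 [273. 192.] [576.8 -45.6 120. ]
side riser_edge 0.63 [208. 309.] [699.9 338.5  90. ]
side riser_edge 0.21 [312. 230.] [472.   75.7  90. ]
side pointer 0.92 [208. 172.] [ 774.7 -128.8  125. ]
side pointer 0.6 [217. 277.] [686.1 280.7 125. ]
side gauge 0.66 [250. 158.] [ 677.5 -433.1    0. ]
side gauge 0.63 [202. 201.] [ 808.1 -148.5    0. ]
side gauge 0.6 [211. 311.] [711.8 277.1   0. ]
side plate 0.96 [269. 226.] [583.1  67.4  90. ]
side plate 0.69 [250. 158.] [ 662.8 -274.4   90. ]
side battery 0.88 [312. 233.] [473.6  87.1  90. ]
1.0 [[-9.69949051e-01  2.43308107e-01  5.46029792e-05]
 [ 2.43308106e-01  9.69949053e-01 -2.56852080e-05]
 [-5.92115273e-05 -1.16279956e-05 -9.99999998e-01]] [176.41551333 703.20421606 248.27264196]
```

View pics/top0.png

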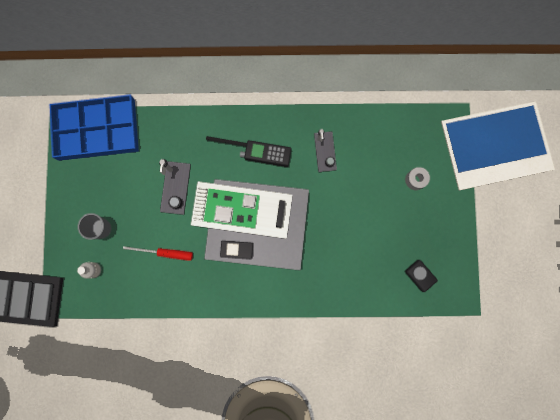

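View pics/side0.png

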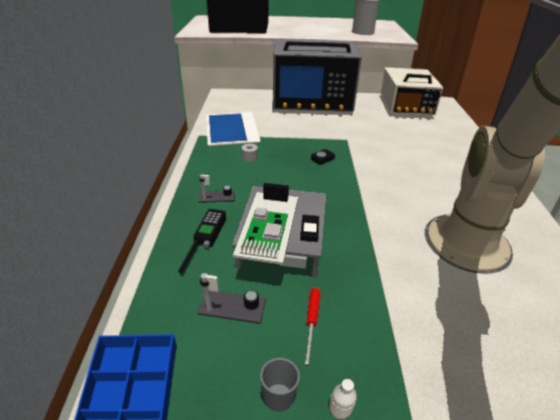

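The top view shows the plate around (240,210), the large cover at (223,213), the small cover at (250,201) and the grip at (281,214). Two gauges show: one at (175,188) at the plate's open end, visibly larger, and one at (325,150) that is smaller and off the lane. The larger one by the plate fits. I'll crop it to confirm from the wrist view once I'm over the plate.

apply_moves(gripper=[85,85,85,85,85,85,85,85,85,85,85,85,85,85,85,85,85,85,85,85], xyz=[[-0.96,-0.9,-0.1],[-0.96,-0.9,-0.1],[-0.96,-0.9,-0.1],[-0.96,-0.9,-0.1],[-0.96,-0.9,-0.1],[-0.96,-0.9,-0.1],[-0.96,-0.9,-0.1],[-0.96,-0.9,-0.1],[-0.96,-0.9,-0.1],[-0.96,-0.9,-0.1],[-0.96,-0.9,-0.1],[-0.96,-0.9,-0.1],[-0.96,-0.9,-0.1],[-0.96,-0.9,-0.1],[-0.96,-0.9,-0.1],[-0.96,-0.9,-0.1],[-0.96,-0.9,-0.1],[-0.96,-0.9,-0.1],[-0.96,-0.9,-0.1],[-0.96,-0.9,-0.1]], rotation=[[0,0,0],[0,0,0],[0,0,0],[0,0,0],[0,0,0],[0,0,0],[0,0,0],[0,0,0],[0,0,0],[0,0,0],[0,0,0],[0,0,0],[0,0,0],[0,0,0],[0,0,0],[0,0,0],[0,0,-0.3],[0,0,-0.3],[0,0,-0.3],[0,0,-0.3]])

```text
t: 2.67
ee_pos: [538.2, 151.9, 298.8]
tcp_rot: [[-0.993, 0.118, 0.0], [0.118, 0.993, 0.0], [-0.0, 0.0, -1.0]]
ft_force: [-0.1, 1.4, -0.0]
width: 85.0
grip_force: 0.0
```

```bash
python3 - <<'E'
from h import *
s=r.state();print(s["t"],np.round(s["tcp_rot"],3),np.round(s["ee_pos"],1),s["ft_force"])
i=camera_info("wrist");R=np.array(i["R"]);print((-R.T@np.array(i["t"])).round(),R.round(2))
im=read_camera("wrist"); cv2.imwrite("pics/w0.png",im[:,:,::-1])
for n,z in(("plate_front",100),("grip",132),("cover_large_top",121),("cover_small_top",121),("pointer",125),("riser_edge",90)):
    for d in models.place_of("wrist",n)[:2]: print(n,round(d["score"],2),np.round(d["at"]),onplane("wrist",d["at"],z)[0].round(1))
E
```

```text
2.6667 [[-0.993  0.118  0.   ]
 [ 0.118  0.993  0.   ]
 [-0.     0.    -1.   ]] [538.2 151.9 298.8] [-0.13275268  1.36495971 -0.00308235]
[460. 161. 425.] [[ 0.12  0.99 -0.  ]
 [ 0.94 -0.11  0.31]
 [ 0.31 -0.04 -0.95]]
plate_front 0.9 [325. 236.] [604.8 190.9 100. ]
grip 0.91 [ 74. 248.] [572.3 -44.8 132. ]
grip 0.69 [532. 138.] [520.4 376.2 132. ]
cover_large_top 0.76 [237. 229.] [574.4 111.6 121. ]
cover_large_top 0.44 [556.  37.] [437.5 399.6 121. ]
cover_small_top 0.61 [178. 267.] [606.6  48.7 121. ]
cover_small_top 0.33 [235. 225.] [569.  112.1 121. ]
pointer 0.21 [557.  38.] [437.  399.5 125. ]
```

View pics/w0.png

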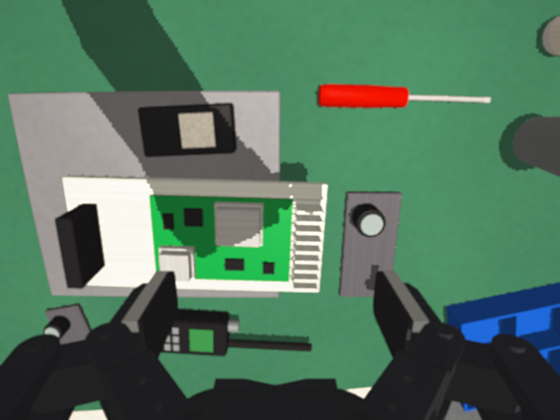

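The wrist view shows the plate with front-edge corners at (326,185) and (320,291), the large cover at (238,225), the small cover at (177,264) and the grip bar at (80,245). The large gauge base is at (370,245), with its pointer hidden behind the right finger.

```bash
python3 - <<'E'
from h import *
f=onplane("wrist",[[326,185],[320,291],[65,178],[52,296]],100);print(f.round(1))
e=onplane("wrist",[[280,93],[278,297],[11,95],[50,297]],90);print(e.round(1))
for a,b in((2,0),(3,1)):
  d=f[b]-f[a];print("plate yaw",np.degrees(np.arctan2(d[0],d[1])),np.linalg.norm(d))
d=e[0]-e[2];print("riser yaw",np.degrees(np.arctan2(d[0],d[1])),np.linalg.norm(d)); d=e[0]-e[1];print("riser edge yaw",np.degrees(np.arctan2(d[1],-d[0])))
print("centre",f.mean(0))
def pl(x,y,z,c,yaw): u=np.array([np.sin(yaw),np.cos(yaw)]);v=np.array([-u[1],u[0]]);return [*(c[:2]+u*x+v*y),90+z]
c=f.mean(0)
for yd in(6,7,8):
  print(yd,[(np.round(pl(x,y,z,c,np.radians(yd)),1),proj("wrist",pl(x,y,z,c,np.radians(yd))).round(0)) for x,y,z in((130,0,10),(45,20,31),(-18,-24,31),(-105,0,42))])
E
```

```text
[[ 545.9  203.6  100. ]
 [ 662.5  188.9  100. ]
 [ 508.7  -49.2  100. ]
 [ 636.3 -105.5  100. ]]
[[ 456.   168.9   90. ]
 [ 670.9  142.4   90. ]
 [ 425.   -85.1   90. ]
 [ 642.8 -116.6   90. ]]
plate yaw 8.368955055441461 255.52821101996525
plate yaw 5.087189638754914 295.53560676819836
riser yaw 6.9468940803539105 255.94649824519252
riser edge yaw 7.040748660035058
centre [588.33939798  59.41400634 100.        ]
6 [(array([601.9, 188.7, 100. ]), array([[315., 240.]])), (array([573.2, 106.3, 121. ]), array([[229., 230.]])), (array([610.3,  39. , 121. ]), array([[168., 272.]])), (array([577.4, -45. , 132. ]), array([[ 71., 255.]]))]
7 [(array([604.2, 188.4, 100. ]), array([[315., 242.]])), (array([574. , 106.5, 121. ]), array([[229., 231.]])), (array([610. ,  38.6, 121. ]), array([[167., 272.]])), (array([575.5, -44.8, 132. ]), array([[ 71., 253.]]))]
8 [(array([606.4, 188.1, 100. ]), array([[315., 244.]])), (array([574.8, 106.8, 121. ]), array([[229., 231.]])), (array([609.6,  38.2, 121. ]), array([[167., 271.]])), (array([573.7, -44.6, 132. ]), array([[ 71., 252.]]))]
```

apply_moves(gripper=[0,0,0,0,0,0,0,0,0,0,0,0,0,0,0,0], xyz=[[-0.2,-0.18,0.75],[-0.2,-0.18,0.75],[-0.2,-0.18,0.75],[-0.2,-0.18,0.75],[-0.2,-0.18,0.75],[-0.2,-0.18,0.75],[-0.2,-0.18,0.75],[-0.2,-0.18,0.75],[0,0,0],[0,0,0.08],[0,0,0.08],[0,0,0.08],[0,0,0.08],[0,0,0.08],[0,0,0.08],[0,0,0]], rotation=[[0,0,0],[0,0,0],[0,0,0],[0,0,0],[0,0,0],[0,0,0],[0,0,0],[0,0,0],[0,0,0],[0,0,0],[0,0,0],[0,0,0],[0,0,0],[0,0,0],[0,0,0],[0,0,0]])

```text
t: 4.35
ee_pos: [573.2, 113.4, 136.6]
tcp_rot: [[-0.993, 0.12, 0.001], [0.12, 0.993, 0.001], [-0.001, 0.001, -1.0]]
ft_force: [0.5, 0.9, 1.5]
width: 0.3
grip_force: 0.9
```

```bash
python3 - <<'E'
from h import *
im=read_camera("wrist"); cv2.imwrite("pics/w1.png",im[:,:,::-1])
for n,z in(("plate_front",100),("grip",132),("cover_small_top",121),("pointer",125)):
    for d in models.place_of("wrist",n)[:2]: print(n,round(d["score"],2),np.round(d["at"]),onplane("wrist",d["at"],z)[0].round(1))
E
```

```text
plate_front 0.88 [425. 292.] [605.6 192.3 100. ]
```

View pics/w1.png

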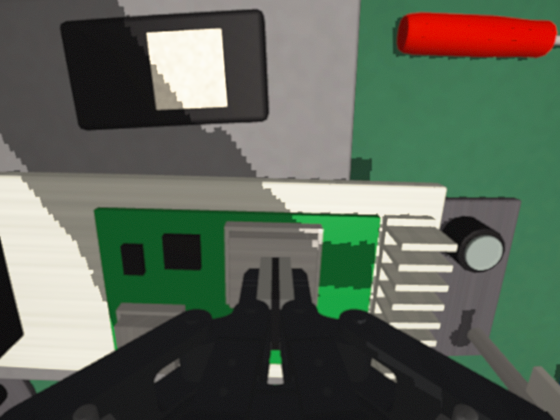

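The closed fingers at (275,275) stand over the large cover, which spans (225–322, 225–310). The gauge under the plate's path shows at (480,250). I'll press on.

apply_moves(gripper=[0,0,0,0,0], xyz=[[0,0,0.06],[0,0,0.06],[0,0,0.06],[0,0,0.06],[0,0,0]], rotation=[[0,0,0],[0,0,0],[0,0,0],[0,0,0],[0,0,0]])

```text
t: 5.02
ee_pos: [573.3, 113.4, 132.8]
tcp_rot: [[-0.993, 0.12, 0.002], [0.12, 0.993, 0.001], [-0.001, 0.001, -1.0]]
ft_force: [-8.1, 0.7, 31.5]
width: -0.0
grip_force: 15.7
```

apply_moves(gripper=[0,0,0,0,0,0,0,0,0,0,0,0,0], xyz=[[0,0,-0.8],[-0.42,-0.63,0],[-0.42,-0.63,0],[-0.42,-0.63,0],[-0.42,-0.63,0],[0,0,0],[0,0,0.4],[0,0,0.08],[0,0,0.08],[0,0,0.08],[0,0,0.08],[0,0,0.06],[0,0,0]], rotation=[[0,0,0],[0,0,0],[0,0,0],[0,0,0],[0,0,0],[0,0,0],[0,0,0],[0,0,0],[0,0,0],[0,0,0],[0,0,0],[0,0,0],[0,0,0]])

```text
t: 6.1
ee_pos: [607.0, 45.4, 132.9]
tcp_rot: [[-0.993, 0.119, 0.001], [0.119, 0.993, -0.0], [-0.001, -0.0, -1.0]]
ft_force: [-6.5, -4.7, 26.5]
width: -0.1
grip_force: 13.5
```

```bash
python3 - <<'E'
from h import *
im=read_camera("wrist"); cv2.imwrite("pics/w2.png",im[:,:,::-1])
for n,z in(("plate_front",100),("pointer",125),("cover_large_top",116),("grip",132)):
    for d in models.place_of("wrist",n)[:2]: print(n,round(d["score"],2),np.round(d["at"]),onplane("wrist",d["at"],z)[0].round(1))
E
```

```text
cover_large_top 0.83 [419. 188.] [573.6 112.  116. ]
grip 0.7 [ 53. 237.] [571.5 -41.3 132. ]
```

View pics/w2.png

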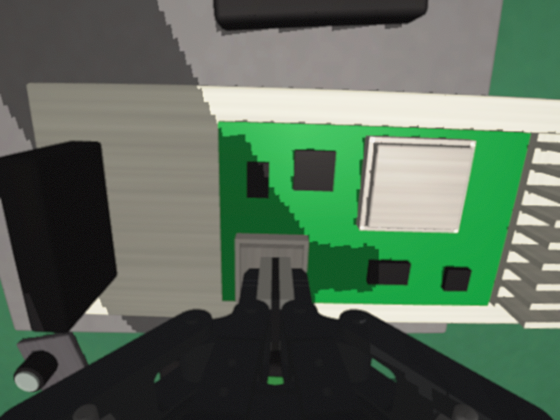

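Both covers look home: each press met a solid stop at TCP z of about 133, the expected height. The grip bar is at (60,235), so I'll go there next.

apply_moves(gripper=[0,0,60,60,60,60,60,60,60,60,60,60,60,60], xyz=[[0,0,-0.8],[0,0,-0.8],[0,0,-0.8],[0.19,-0.71,0],[0.19,-0.71,0],[0.19,-0.71,0],[0.19,-0.71,0],[0.19,-0.71,0],[0,0,0],[0,0,0.62],[0,0,0.62],[0,0,0.62],[0,0,0.62],[0,0,0]], rotation=[[0,0,0],[0,0,0],[0,0,0],[0,0,0],[0,0,0],[0,0,0],[0,0,0],[0,0,0],[0,0,0],[0,0,0],[0,0,0],[0,0,0],[0,0,0],[0,0,0]])

```text
t: 7.52
ee_pos: [571.3, -38.1, 126.0]
tcp_rot: [[-0.993, 0.118, -0.005], [0.118, 0.993, 0.001], [0.005, 0.0, -1.0]]
ft_force: [-0.2, -0.7, 1.2]
width: 60.1
grip_force: 0.0
```

apply_moves(gripper=[40,25,10,10,10,10,10,10], xyz=[[0,0,0],[0,0,0],[0,0,0],[0,0,0],[0,0,0],[0,0,0],[0,0,0],[0,0,0]], rotation=[[0,0,0],[0,0,0],[0,0,0],[0,0,0],[0,0,0],[0,0,0],[0,0,0],[0,0,0]])

```text
t: 8.18
ee_pos: [573.7, -39.7, 129.8]
tcp_rot: [[-0.993, 0.12, 0.002], [0.12, 0.993, 0.0], [-0.002, 0.0, -1.0]]
ft_force: [0.5, 0.3, 6.1]
width: 15.4
grip_force: 59.5
```

```bash
python3 - <<'E'
from h import *
for c in("wrist","top","side"):
  im=read_camera(c); cv2.imwrite(f"pics/{c}3.png",im[:,:,::-1])
  for n,z in(("plate_front",100),("pointer",125),("riser_edge",90),("cover_large_top",116)):
    for d in models.place_of(c,n)[:2]: print(c,n,round(d["score"],2),np.round(d["at"]),onplane(c,d["at"],z)[0].round(1))
s=r.state();print(s["t"],np.round(s["ee_pos"],1),s["ft_force"],s["wrist_torque"],s["width"],s["grip_force"])
E
```

```text
top plate_front 0.89 [193. 203.] [604.4 195.  100. ]
top plate_front 0.42 [223. 212.] [580.2 113.8 100. ]
top pointer 0.92 [164. 173.] [682.5 270.5 125. ]
top pointer 0.77 [320. 137.] [ 777.8 -149.5  125. ]
top riser_edge 0.51 [219. 214.] [576.1 124.8  90. ]
top riser_edge 0.38 [194. 204.] [604.  195.2  90. ]
top cover_large_top 0.77 [220. 212.] [576.9 119.4 116. ]
side plate_front 0.69 [256. 256.] [609.8 187.2 100. ]
side pointer 0.83 [207. 174.] [ 774.5 -116.8  125. ]
side cover_large_top 0.54 [276. 232.] [565.8 117.3 116. ]
8.9333 [573.7 -39.7 129.8] [0.1072303  1.79974627 7.64333872] [ 0.10057803  0.01492781 -0.05849058] 15.299755763525098 59.50167775154114
```

View pics/wrist3.png

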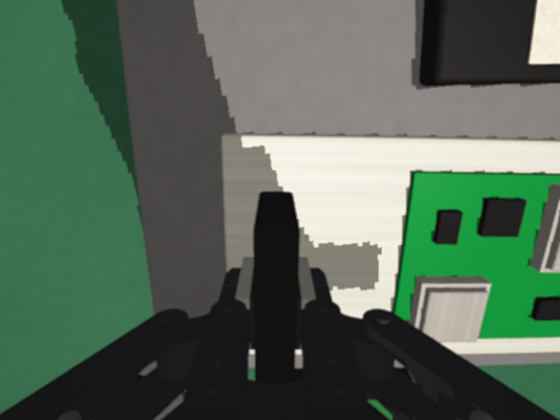

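The fingers hold the bar at (275,270) and the plate is flat. The pointer estimates differ by 9 mm, so I'll look at enlarged crops of the top and side views.

```bash
python3 - <<'E'
import cv2,numpy as np
a=cv2.imread("pics/top3.png")[150:220,150:220]; b=cv2.imread("pics/side3.png")[240:325,190:275]
f=lambda x:cv2.resize(x,(400,400),interpolation=cv2.INTER_CUBIC)
cv2.imwrite("pics/c3.png",np.hstack([f(a),f(b)]))
E
```

```text
(no output)
```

View pics/c3.png

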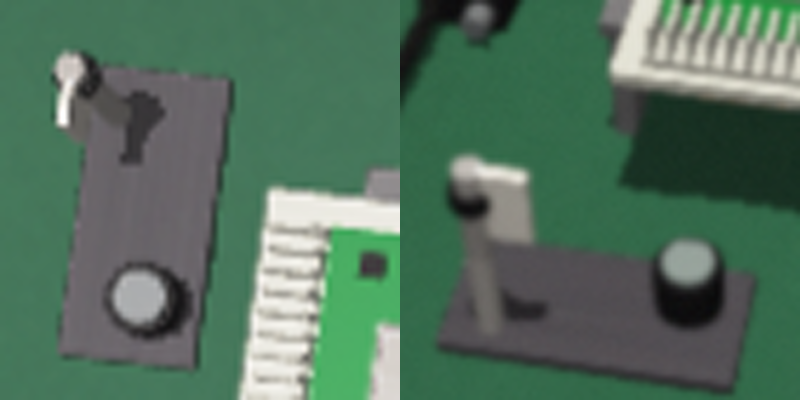

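```bash
python3 - <<'E'
from h import *
u=np.array([.120,.993,0]);v=np.array([-.993,.12,0])
top=lambda x,y:[150+x/5.714-.4,150+y/5.714-.4]
side=lambda x,y:[190+(x-400)/4.706-.4,240+y/4.706-.4]
F=np.array([602.1,193.6,100]);print("front u",F@u,"corner pred",(F-60*v).round(1))
for n,c,px,z in(("ptr","top",top(65,127),125),("ptr","side",side(528,175),125),("corner","top",top(270,189),100),("corner","side",side(614,70),100)):
  p=onplane(c,[px],z)[0];print(n,c,np.round(px,1),p.round(1),"u",(p@u).round(1),"v",(p@v).round(1))
E
```

```text
front u 264.4968 corner pred [661.7 186.4 100. ]
ptr top [161.  171.8] [686.  278.1 125. ] u 358.5 v -647.8
ptr side [216.8 276.8] [686.5 279.8 125. ] u 360.2 v -648.1
corner top [196.9 182.7] [659.9 185.3 100. ] u 263.2 v -633.0
corner side [235.1 254.5] [659.  185.7 100. ] u 263.5 v -632.1
```

apply_moves(gripper=[10,10,10,10,10,10,10,10,10,10,10,10,10,10,10,10,10,10,10,10], xyz=[[0,0.1,0],[0,0.2,0],[0,0.2,0],[0,0.2,0],[0,0.2,0],[0,0.2,0],[0,0.2,0],[0,0.2,0],[0,0.2,0],[0,0.2,0],[0,0.2,0],[0,0.2,0],[0,0.2,0],[0,0.2,0],[0,0.2,0],[0,0.2,0],[0,0.2,0],[0,0.2,0],[0,0,0],[0,0,0]], rotation=[[0,0,0],[0,0,0],[0,0,0],[0,0,0],[0,0,0],[0,0,0],[0,0,0],[0,0,0],[0,0,0],[0,0,0],[0,0,0],[0,0,0],[0,0,0],[0,0,0],[0,0,0],[0,0,0],[0,0,0],[0,0,0],[0,0,0],[0,0,0]])

```text
t: 10.6
ee_pos: [583.9, 46.1, 129.8]
tcp_rot: [[-0.993, 0.121, 0.002], [0.121, 0.993, -0.001], [-0.002, -0.001, -1.0]]
ft_force: [-0.5, -3.4, 7.1]
width: 15.2
grip_force: 59.8
```

```bash
python3 - <<'E'
from h import *
o=[]
for c,x0,y0,n in(("top",150,150,70),("side",190,230,85)):
  im=read_camera(c)[:,:,::-1]; cv2.imwrite(f"pics/{c}4.png",im)
  o.append(cv2.resize(im[y0:y0+n,x0:x0+n],(400,400),interpolation=cv2.INTER_CUBIC))
  for d in models.place_of(c,"plate_front")[:1]: print(c,d["score"],np.round(d["at"]),onplane(c,d["at"],100)[0].round(1))
cv2.imwrite("pics/c4.png",np.hstack(o))
s=r.state();print(s["t"],np.round(s["ee_pos"],1),s["ft_force"],s["wrist_torque"],s["width"],s["grip_force"])
E
```

```text
top 0.76 [159. 200.] [613.1 288.2 100. ]
side 0.62 [248. 287.] [620.4 283.9 100. ]
10.8 [583.9  46.  129.8] [-0.31746932 -3.15951606  7.42495503] [-0.52468139  0.17239419 -0.0363671 ] 15.167258149528593 59.77620184421539
```

View pics/c4.png

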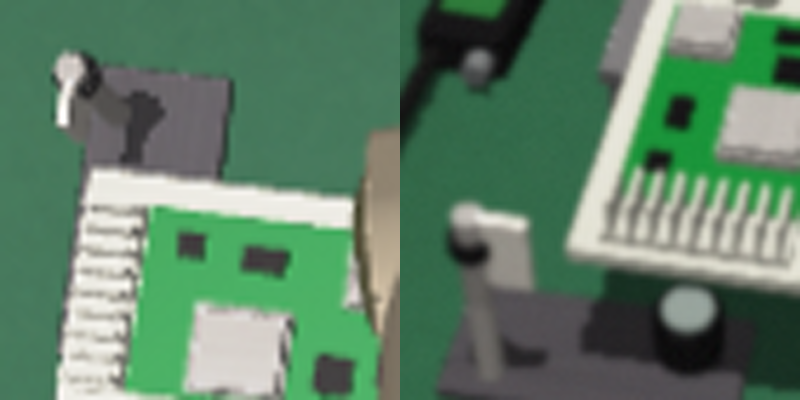

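The crop shows the plate's front corner at (87,169) in the top view and (569,247) in the side view. The pointer tip is at (65,127) and (528,222).

```bash
python3 - <<'E'
from h import *
u=np.array([.121,.993,0]);v=np.array([-.993,.121,0])
top=lambda x,y:[150+x/5.714-.4,150+y/5.714-.4]
side=lambda x,y:[190+(x-400)/4.706-.4,230+y/4.706-.4]
for n,c,px,z in(("ptr","top",top(65,127),125),("ptr","side",side(528,222),125),("corner","top",top(87,169),100),("corner","side",side(569,247),100)):
  p=onplane(c,[px],z)[0];print(n,c,p.round(1),"u",(p@u).round(1),"v",(p@v).round(1))
print("front from tcp u",(np.array([583.9,46,0])@u+235))
E
```

```text
ptr top [686.  278.1 125. ] u 359.2 v -647.5
ptr side [686.5 279.8 125. ] u 360.9 v -647.8
corner top [670.3 272.8 100. ] u 352.0 v -632.6
corner side [670.4 272.  100. ] u 351.2 v -632.8
front from tcp u 351.3299
```

apply_moves(gripper=[10,10,10,10,10,10,10,10], xyz=[[0,0.12,0],[0,0.12,0],[0,0.1,0],[0,0,0],[0,0,0],[0,0,0],[0,0,0],[0,0,0]], rotation=[[0,0,0],[0,0,0],[0,0,0],[0,0,0],[0,0,0],[0,0,0],[0,0,0],[0,0,0]])

```text
t: 11.47
ee_pos: [584.9, 53.8, 129.8]
tcp_rot: [[-0.993, 0.121, 0.001], [0.121, 0.993, -0.001], [-0.002, -0.001, -1.0]]
ft_force: [-1.1, -5.4, 7.2]
width: 15.7
grip_force: 59.8
```

```bash
python3 - <<'E'
from h import *
o=[]
for c,x0,y0,n in(("top",150,150,70),("side",190,230,85)):
  im=read_camera(c)[:,:,::-1]
  o.append(cv2.resize(im[y0:y0+n,x0:x0+n],(400,400),interpolation=cv2.INTER_CUBIC))
cv2.imwrite("pics/c5.png",np.hstack(o))
s=r.state();print(s["t"],np.round(s["ee_pos"],1),np.round(s["tcp_rot"],4),s["ft_force"],s["wrist_torque"],s["grip_force"])
# expected crop pixels of the front corner if level with pointer
u=np.array([.121,.993,0]);v=np.array([-.993,.121,0])
P=u*360-632.7*v*1+[0,0,100]
a=proj("top",P)[0];b=proj("side",P)[0];print((a+.4-150)*5.714,(b+.4-[190,230])*4.706+[400,0])
E
```

```text
11.5667 [584.9  53.7 129.8] [[-0.9926  0.1214  0.0014]
 [ 0.1214  0.9926 -0.0013]
 [-0.0015 -0.0011 -1.    ]] [ 0.20474515 -5.77965552  8.7165159 ] [-9.07728950e-01  1.62976213e-01 -7.35907088e-04] 59.79104161262512
[ 70.05214553 165.98570884] [563.52775905 261.56903948]
```

View pics/c5.png

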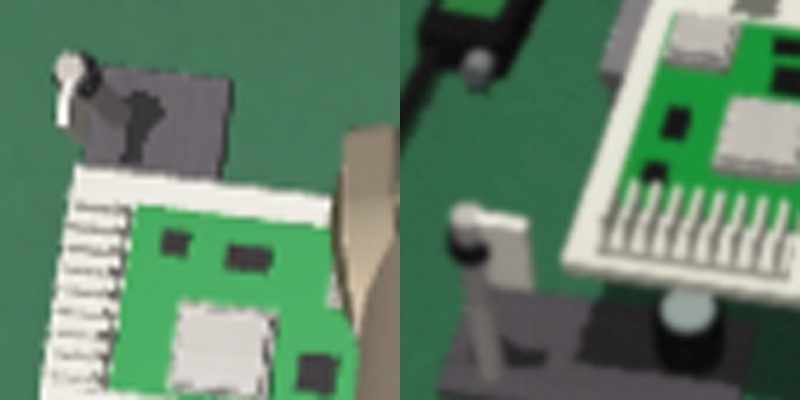

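The front corner is at (72,166) in the top view and (564,260) in the side view. The predicted level positions are (70,166) and (564,262), so it is level to about 1 mm. The plate is held and flat, so I'll hand in.

```bash
python3 -c "
from station import r
print(r.close_job())"
```

```text
the job is handed in; nothing more can be done
None
```

The job is handed in (no verdict came back): both covers were pressed to a solid stop, and the plate was slid out flat to about 1 mm of the pointer by camera and is still held by its grip bar.

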